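# Set the square on the leatherboard for the cut

### The arm

A 6-joint arm with a two-finger parallel gripper is mounted at the origin on the work surface. World frame = base frame: x ahead of the robot, y to its left, z up, the work surface at z = 0. Lengths are in m, angles in rad, forces in N, time in s.
With the tool pointing down it reaches from about 0.275 to 0.725 m from the base axis. Payload 15.9 kg.
Tool frame: the origin (TCP) lies on the centre line of the jaws, within the pads' length; the fingertips stand 11 mm ahead of it and the grasp point (between the pads) lies 8 mm behind it; y points along the fingers, z is the direction in which the jaws open and shut, and the axes are right-handed (so a half turn about y gives the same grasp; the last joint's range is limited). The gripper opens to 85 mm and grips with 20 to 120 N. Pads are 22 mm wide; open, the fingers measure 114 mm over their backs; the gripper's body (76 mm by 85 mm) begins 54 mm behind the grasp point. The pads swing forward as they close: fully open they stand 13 mm farther back than shut.
Start: joints at [1.174, 0.213, -0.034, 1.323, 0, 1.571], TCP at [0.193, 0.461, 0.242] pointing down, gripper open.
Joint ranges: [-2.98, 2.98], [-0.74, 1.72], [-1.14, 1.35], [-2.1, 2.04], [-1.57, 1.44], [-3.14, 3.14]. Speed limits (rad/s): [1.89, 1.89, 2.39, 2.57, 3.14, 3.14].

### API

Orientations are given as a unit quaternion [x, y, z, w].
In Python, from cell import env, camera gives the robot as it stands.
- The arm moves only by the shell command python3 -m handwheel 'ROWS'. ROWS is JSON, one flat list of numbers, 7 for each row, row after row: the turn, a rotation vector about the world's x, y, z each as a share of 180 degrees, from -1 to 1, then the shift along the world's x, y, z each as a share of 60 cm, from -1 to 1, then the gripper command: -1 is shut, 1 is fully open, values between are in proportion. A call has 1 to 20 rows; each row is the pose to reach, as a shift and turn from the pose commanded when the call began, turning the shorter way round; what a row does not reach only later rows make up. A row lasts 1/12 s, in which the tool goes at most 41.7 mm and 7.16 degrees, less where a joint would pass 70% of its speed; a pose out of reach is approached as far as the arm can. A call with a number of a shift or a turn outside -1 to 1 is refused whole. A call with a gripper value outside its range is refused whole. The fingers move at their own pace and stop on an object; the grip force is fixed at half the most. Time passes only in rows, so rows that repeat a pose let the fingers close. It gives the time, the measured TCP pose, the force and the opening at its end, in the units of the state.
- env.observe(): the state, without advancing time (a new reading comes with each control period).
- camera(name): name is "scene" or "top" or "wrist"; returns a dict with "image" (420x560x3 uint8, red, green, blue), "K" (3x3 intrinsics, pixels), "world_to_cam" (4x4, takes a point from world to camera coordinates); the wrist camera has in their place "hand_eye" (4x4, takes a point from camera to tool coordinates, whose origin is the TCP and whose axes are the tool frame's). Camera axes: x right, y down, z forward; pixel columns grow to the right and rows downward; lengths in m; the calibration is good to about 2 mm. A picture is of the moment at which its call begins: read the wrist's pose just before it. There is no depth.
- env.job_done(): hands the job in, once; it reports no verdict.
The state is a dict: "time": time; "joints": joint angles; "dq": joint speeds; "joint_torque": joint torques, N m; "position": TCP position; "ee_rot": TCP orientation; "wrist_force": force on the tool from outside, world axes, zero at the start; "torque": the same for the moment, N m; "grip_width": opening from 0.0 (shut) to 1.0 (fully open).
Only numpy, scipy, OpenCV 4.12 (cv2) and the standard library are available. Lean on these libraries where they do the work, as an engineer would, in place of code of your own. Each camera call takes 0.05 s, during which the arm holds its last target.

### The job

Get the tan leatherboard panel ready for its cut: push it fully home so that its back edge lies flush along the steel stop strip of the dark green cutting board, and set the steel square with its stock flush against the panel's front edge, its blade lying across the panel and the blade's outer edge running through the point of the V-nick. Leave the shoe last, the hammer and the tack tin where they are, and leave everything lying flat and free.

Things in the scene. Friction and masses are not known exactly. Their poses are not given: they have to be found in the camera images.
- slab: Dark green plastic cutting board fixed on the bench, 340 (x) by 320 (y) by 10 mm, its top at z = 10 mm. Origin: centre of its underside. x points at the stop strip, y runs along it, z up. The strip is a steel bar fixed on its top, y from -150 to +150 mm, 20 mm wide, 5 mm high; its face that the panel goes against is at x = +130 mm.
- board: Leatherboard panel: tan, rigid, loose, 120 (x) by 200 (y) by 7 mm, about 0.18 kg, flat on the cutting board, 1 to 5 cm short of the strip, a little askew. Origin: centre of its underside. x points from its front edge (x = -60 mm) to its back edge (x = +60 mm), which belongs against the strip; y runs along these edges. Sliding the square with the panel ahead of it takes 5 to 11 N.
- nick (a point): V-nick in the panel's front edge, 16 mm wide at the mouth, 14 mm deep: the middle of its mouth, on the line of the front edge, at the panel's top (panel frame x = -60, y = -40 mm). Axes as the panel's; the point of the V is 14 mm along +x.
- back_left (a point): End of the panel's back edge at its +y corner (panel frame x = +60, y = +100 mm), half-way up the panel. Axes as the panel's.
- back_right (a point): End of the panel's back edge at its -y corner (panel frame x = +60, y = -100 mm), half-way up the panel. Axes as the panel's.
- square: Steel square, loose, about 0.58 kg, lying flat: a thick stock, 30 (x) by 110 (y) by 20 mm high, and a thin blade from one end of its inner face. Origin: centre of the stock's underside, its centre of mass 10 mm ahead of it along x. x runs along the blade, away from the stock; y along the stock, away from the blade. When right, its axes point as the panel's.
- stock (a point): Centre of the square's stock, half-way up (10 mm above its underside); axes as the square's. Inner face at x = +15 mm, back of the stock at x = -15 mm, ends at y = -55 and +55 mm. At the start the stock lies 1 to 6 cm clear of the panel's front edge, up to 0.25 rad askew to the panel, 1 to 6 cm too far along +y, so that the nick shows beside the blade.
- heel (a point): Corner where the stock's inner face meets the blade's outer (marking) edge, 10 mm above the underside: square frame x = +15, y = -55 mm. It belongs at the nick.
- toe (a point): Other end of the stock's inner face: square frame x = +15, y = +55 mm, 10 mm above the underside.
- blade_tip (a point): Outer corner of the blade's far end: square frame x = +155, y = -55 mm. Heel to tip is the blade's outer edge. Blade: 140 long, 25 wide (y from -55 to -30 mm), 2.5 mm thick, its underside 8.75 mm above the stock's, so it passes over panel and strip without touching; at the start it is already over the panel, and the square can be slid as it lies.
- last: Bystander: green plastic shoe last with a white insole on its bottom, 262 x 86 x 98 mm, standing on the bench behind the strip. Origin at the centre of its underside, x towards the toe.
- hammer: Bystander: shoemaker's hammer lying on the bench in front of the cutting board (2 to 8 cm off its edge that is far from the strip), wooden handle, steel head, 240 mm long, 34 mm high. Origin on the bench under the handle, x towards the head.
- tin: Bystander: round tack tin, 71 mm across, 56 mm high, on the bench. Origin at the centre of its underside.
There are look-alikes about, which are no part of the job. There is more than one size of the board; the job needs the smaller. Several things have the shape of the square; the one meant has the colours described above.

How it is judged:
By the outcome, as a careful person would: the job done as asked, in the order asked, and still so for the second after the job is handed in, with the robot touching nothing.
It also fails if it takes over 72 s, if anything falls off the work surface, if the arm or the gripper's body presses on something with over 40 N, if the wrist force passes 120 N, or if a joint passes its speed limit or range.

## Working session

There is one attempt and no reset: what is moved stays moved. The work goes in short steps, Python scripts to look and compute and a shell command to move; the robot and the scene stay as the last step left them, time stands still between calls to the robot, and variables do not carry over. Pictures are saved under pics/ and viewed, and the job is handed in when it is done.

```bash
ls; mkdir -p pics; python3 - <<'E'
from cell import env,camera
import cv2,numpy as np
print(env.observe())
for n in ["scene","top","wrist"]:
    c=camera(n); cv2.imwrite(f"pics/{n}0.png",c["image"][:,:,::-1]); print(n,c["K"].tolist(),{k:np.round(v,4).tolist() for k,v in c.items() if k not in("image","K")})
E
```

```text
pics
{'time': 0.0, 'joints': array([ 1.17403445e+00,  2.13331144e-01, -3.50609069e-02,  1.32347516e+00,
        4.67409209e-05,  1.57078499e+00]), 'dq': array([-0.00017736, -0.0009014 , -0.00082329, -0.00066382,  0.00176543,
        0.00184959]), 'joint_torque': array([ 3.09320843e-03, -6.86159992e+01,  4.87119555e+01,  1.76701311e-02,
        2.37194981e-04,  1.63731727e-05]), 'position': array([0.1930805 , 0.46086985, 0.24182792]), 'ee_rot': array([ 0.69360688, -0.1394451 ,  0.13926346, -0.69287102]), 'wrist_force': array([-1.37576533, -0.03797633,  0.08843821]), 'torque': array([0.02333781, 0.05256501, 0.01039185]), 'grip_width': 0.9993013465630152}
scene [[495.4175383763536, 0.0, 277.4933308644138], [0.0, 495.4175383763536, 215.7517153716495], [0.0, 0.0, 1.0]] {'world_to_cam': [[-0.6939, 0.72, -0.0064, 0.244], [0.406, 0.384, -0.8293, -0.1842], [-0.5947, -0.578, -0.5588, 1.7629], [0.0, 0.0, 0.0, 1.0]]}
top [[534.7114044046466, 0.0, 283.79304142568066], [0.0, 534.7114044046466, 199.27470329931685], [0.0, 0.0, 1.0]] {'world_to_cam': [[0.0163, -0.9997, 0.0161, 0.0657], [-0.9974, -0.0174, -0.0696, 0.4805], [0.0699, -0.0149, -0.9974, 1.3729], [0.0, 0.0, 0.0, 1.0]]}
wrist [[377.3431578902271, 0.0, 278.66912162425336], [0.0, 377.3431578902271, 203.76224294038465], [0.0, 0.0, 1.0]] {'hand_eye': [[-0.0, 0.9607, 0.2775, -0.0706], [0.0011, -0.2775, 0.9607, -0.1321], [1.0, 0.0003, -0.0011, -0.0006], [0.0, 0.0, 0.0, 1.0]]}
```

View pics/scene0.png

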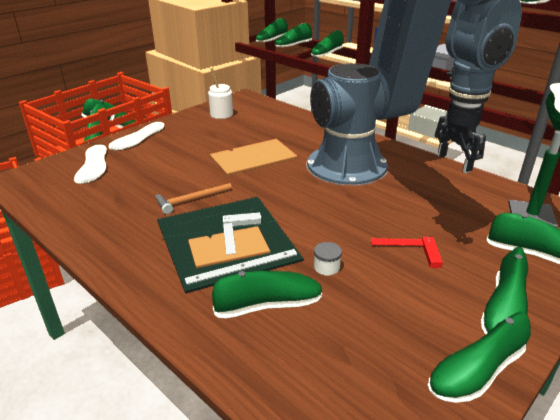

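View pics/top0.png

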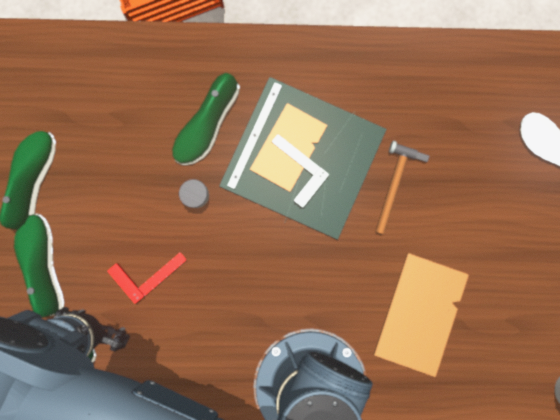

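View pics/wrist0.png

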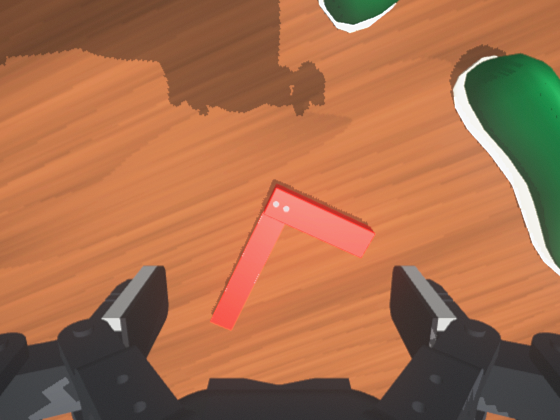

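The top picture shows these lookalikes:
- **Squares:** steel at (305,170) on the board, red at (145,280).
- **Tan panels:** small at (290,147) on the board, large at (420,315) on the bench.

By the description I want the steel square and the small panel. Next comes a close crop to check, and the measurements.

```bash
cat > h.py <<'E'
import numpy as np,cv2
from scipy.spatial.transform import Rotation as R
from cell import env,camera
def cam(n):
    s=env.observe(); c=camera(n); K=c["K"]
    if n=="wrist":
        T=np.eye(4);T[:3,:3]=R.from_quat(s["ee_rot"]).as_matrix();T[:3,3]=s["position"]
        C=T@c["hand_eye"]
    else: C=np.linalg.inv(c["world_to_cam"])
    return c["image"],K,C,s
def ray(K,C,px,z):
    px=np.atleast_2d(px).astype(float)
    d=np.c_[(px[:,0]-K[0,2])/K[0,0],(px[:,1]-K[1,2])/K[1,1],np.ones(len(px))]@C[:3,:3].T
    t=(z-C[2,3])/d[:,2]
    return (C[:3,3]+d*t[:,None])
def proj(K,C,P):
    P=np.atleast_2d(P); q=(P-C[:3,3])@C[:3,:3]
    return np.c_[K[0,0]*q[:,0]/q[:,2]+K[0,2],K[1,1]*q[:,1]/q[:,2]+K[1,2]]
E
python3 - <<'E'
from h import *
im,K,C,s=cam("top")
cv2.imwrite("pics/crop1.png",cv2.resize(im[70:250,170:450,::-1],None,fx=2.8,fy=2.8,interpolation=cv2.INTER_CUBIC))
for n,p,z in [("slab c",(271,79),.01),("",(386,129),.01),("",(337,238),.01),("",(221,186),.01),("panel",(287,104),.017),("",(326,125),.017),("",(250,172),.017),("",(292,191),.017),("tip",(276,135),.02),("corner",(327,173),.03),("stockend",(300,206),.03),("hammer",(395,150),.03),("hend",(380,233),.02),("tin",(193,194),.056),("last",(205,120),.09)]:
    print(n,p,ray(K,C,p,z).round(4)[0,:2])
E
```

```text
slab c (271, 79) [0.7987 0.1128]
 (386, 129) [ 0.6706 -0.1933]
 (337, 238) [ 0.3813 -0.0663]
 (221, 186) [0.5116 0.2381]
panel (287, 104) [0.7305 0.0695]
 (326, 125) [ 0.6767 -0.0338]
 (250, 172) [0.5489 0.163 ]
 (292, 191) [0.5012 0.0528]
tip (276, 135) [0.647 0.097]
corner (327, 173) [ 0.5484 -0.0365]
stockend (300, 206) [0.4618 0.0321]
hammer (395, 150) [ 0.6117 -0.2127]
hend (380, 233) [ 0.396  -0.1764]
tin (193, 194) [0.4859 0.3033]
last (205, 120) [0.6678 0.2735]
```

View pics/crop1.png

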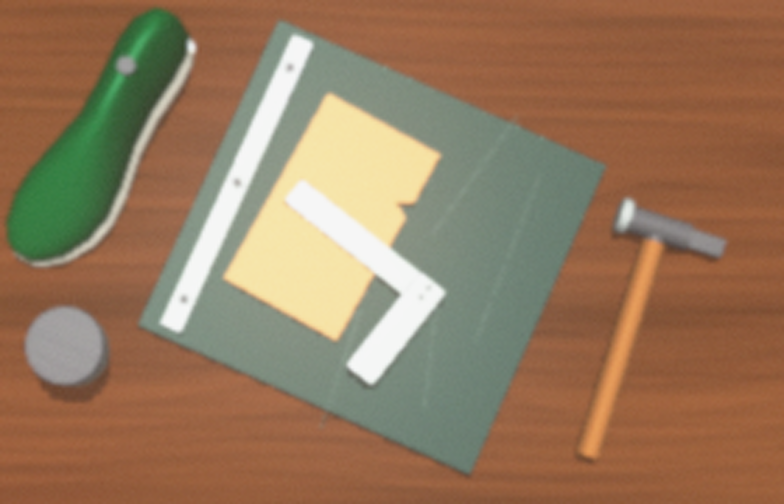

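```bash
python3 - <<'E'
from h import *
s=env.observe();M=R.from_quat(s["ee_rot"]).as_matrix()
print(M.round(3)); th=np.degrees(np.arctan2(M[1,2],M[0,2]));print("jaw yaw",th)
for t in (53.5,-126.5):
    d=(t-th+180)%360-180; print(t,d,d/180)
p=np.array([.55,.01,.20]); print((p-s["position"])/.6)
E
```

```text
[[ 0.922 -0.     0.386]
 [-0.386 -0.001  0.922]
 [ 0.    -1.    -0.001]]
jaw yaw 67.26504968513733
53.5 -13.765049685137342 -0.07647249825076301
-126.5 166.23495031486266 0.923527501749237
[ 0.59473015 -0.75165898 -0.07003915]
```

```bash
python3 -m handwheel '[0,0,-0.076,0.595,-0.752,-0.07,1, 0,0,-0.076,0.595,-0.752,-0.07,1, 0,0,-0.076,0.595,-0.752,-0.07,1, 0,0,-0.076,0.595,-0.752,-0.07,1, 0,0,-0.076,0.595,-0.752,-0.07,1, 0,0,-0.076,0.595,-0.752,-0.07,1, 0,0,-0.076,0.595,-0.752,-0.07,1, 0,0,-0.076,0.595,-0.752,-0.07,1, 0,0,-0.076,0.595,-0.752,-0.07,1, 0,0,-0.076,0.595,-0.752,-0.07,1, 0,0,-0.076,0.595,-0.752,-0.07,1, 0,0,-0.076,0.595,-0.752,-0.07,1, 0,0,-0.076,0.595,-0.752,-0.07,1, 0,0,-0.076,0.595,-0.752,-0.07,1, 0,0,-0.076,0.595,-0.752,-0.07,1, 0,0,-0.076,0.595,-0.752,-0.07,1, 0,0,-0.076,0.595,-0.752,-0.07,1, 0,0,-0.076,0.595,-0.752,-0.07,1, 0,0,-0.076,0.595,-0.752,-0.07,1]'
python3 - <<'E'
from h import *
im,K,C,s=cam("wrist"); cv2.imwrite("pics/w1.png",im[:,:,::-1]); np.savez("w1.npz",im=im,K=K,C=C)
print(s["joints"].round(3),C.round(3))
E
```

```text
time: 1.78
position: [0.5498, 0.011, 0.2006]
ee_rot: [-0.672, 0.22, -0.221, 0.672]
wrist_force: [0.5, 0.4, 1.2]
grip_width: 1.003
[0.02  0.326 0.01  1.255 0.    0.654] [[ 0.592  0.774  0.223  0.493]
 [ 0.806 -0.569 -0.165  0.052]
 [-0.001  0.278 -0.961  0.333]
 [ 0.     0.     0.     1.   ]]
```

View pics/w1.png

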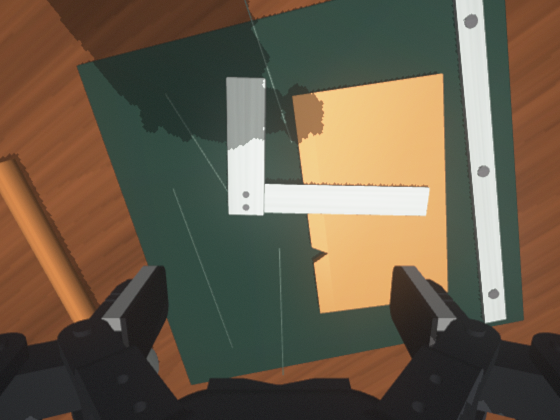

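The wrist picture shows:
- **Stock:** outer corner at (229,215), upper end at (227–265, 78).
- **Blade tip:** outer corner at (427,215).
- **Panel:** corners (293,96), (442,73), (320,313) and (447,293).
- **Nick:** point at (327,254).
- **Strip:** face running from (456,0) to (485,321).

Next I fit the edges.

```bash
cat >> h.py <<'E'
def edge(im,a,b,w=6,n=40):
    """sub-pixel line fit near segment a-b (strongest gradient along normal)"""
    g=cv2.GaussianBlur(im.astype(np.float32),(0,0),0.8)
    a=np.array(a,float);b=np.array(b,float);d=(b-a)/np.linalg.norm(b-a);nn=np.array([-d[1],d[0]])
    o=np.arange(-w,w+.01,.25);P=[]
    for t in np.linspace(.06,.94,n):
        q=a+(b-a)*t+o[:,None]*nn
        v=cv2.remap(g,q[:,0].astype(np.float32)[None],q[:,1].astype(np.float32)[None],cv2.INTER_LINEAR)[0]
        gr=np.linalg.norm(np.gradient(v,axis=0),axis=1); i=gr.argmax()
        if gr[i]>3: P.append(q[i])
    P=np.array(P,np.float32); 
    vx,vy,x,y=cv2.fitLine(P,cv2.DIST_HUBER,0,.01,.01).ravel(); l=np.array([vx,vy]);p0=np.array([x,y])
    res=np.abs((P-p0)@np.array([-vy,vx])); print("  edge n=%d med res %.2f"%(len(P),np.median(res)))
    return np.array([p0+l*((a-p0)@l),p0+l*((b-p0)@l)])
def line(im,K,C,a,b,z,**k):
    e=edge(im,a,b,**k); return ray(K,C,e,z)[:,:2]
def yaw(l): d=l[1]-l[0]; return np.degrees(np.arctan2(d[1],d[0]))
def isec(l,m):
    A=np.c_[l[1]-l[0],-(m[1]-m[0])]; t=np.linalg.solve(A,m[0]-l[0]); return l[0]+t[0]*(l[1]-l[0])
E
python3 - <<'E'
from h import *
D=np.load("w1.npz");im,K,C=D["im"],D["K"],D["C"]
L={}
for n,a,b,z in [("strip",(485,321),(457,10),.015),("back",(447,290),(443,76),.017),("front1",(319,310),(314,268),.017),("front2",(312,240),(308,220),.017),("front3",(303,175),(294,100),.017),
  ("pend",(322,312),(380,304),.017),
  ("sin",(265,180),(265,85),.03),("sback",(229,212),(227,82),.03),("blade_out",(270,213),(424,214),.02125),("blade_in",(270,184),(425,187),.02125),("bend",(428,211),(430,190),.02125)]:
    L[n]=line(im,K,C,a,b,z,w=4); print(n,yaw(L[n]).round(2),L[n].round(4).tolist())
nick=ray(K,C,(327,254),.017)[0,:2]
pf=np.array([L["front1"][0],L["front3"][1]])
br=isec(L["pend"],L["back"]);fr=isec(L["pend"],pf)
print("panel fr",fr,"br",br,"len",np.linalg.norm(br-fr),"nickpt",nick)
u=(pf[1]-pf[0]);u/=np.linalg.norm(u); print("nick along from fr",(nick-fr)@u, "front yaw",yaw(pf))
tip=isec(L["blade_out"],L["bend"]);hs=isec(L["blade_out"],L["sin"])
print("tip",tip,"stock-in x blade",hs,np.linalg.norm(tip-hs))
E
```

```text
edge n=40 med res 0.20
strip 156.69 [[0.7784, 0.0875], [0.5227, 0.1977]]
  edge n=40 med res 0.21
back 151.8 [[0.7264, 0.0748], [0.558, 0.1651]]
  edge n=40 med res 0.15
front1 152.08 [[0.6734, -0.0329], [0.6345, -0.0123]]
  edge n=40 med res 0.16
front2 151.41 [[0.6102, 0.0006], [0.5933, 0.0098]]
  edge n=40 med res 0.17
front3 152.1 [[0.5574, 0.0291], [0.5024, 0.0582]]
  edge n=40 med res 0.17
pend 62.11 [[0.6772, -0.0327], [0.703, 0.0161]]
  edge n=40 med res 0.21
sin 142.09 [[0.5391, 0.002], [0.4805, 0.0477]]
  edge n=40 med res 0.20
sback 142.23 [[0.5435, -0.0386], [0.4612, 0.0251]]
  edge n=40 med res 0.23
blade_out 52.27 [[0.5666, -0.0118], [0.6483, 0.0937]]
  edge n=40 med res 0.24
blade_in 52.41 [[0.5464, 0.0032], [0.6266, 0.1074]]
  edge n=40 med res 0.19
bend 142.26 [[0.6454, 0.0975], [0.6308, 0.1089]]
panel fr [ 0.67626368 -0.03446783] br [0.7323981  0.07159339] len 0.12000023494985096 nickpt [0.63008428 0.00510916]
nick along from fr 0.05937040421298242 front yaw 151.93009850901907
tip [0.64905089 0.0946969 ] stock-in x blade [ 0.56295731 -0.0165905 ] 0.14070177578728493
```

```bash
python3 -m handwheel '[0,0,-0.0075,-0.066,-0.0095,-0.133,-0.06, 0,0,-0.0075,-0.066,-0.0095,-0.133,-0.06, 0,0,-0.0075,-0.066,-0.0095,-0.133,-0.06, 0,0,-0.0075,-0.066,-0.0095,-0.133,-0.06, 0,0,-0.0075,-0.066,-0.0095,-0.133,-0.06, 0,0,-0.0075,-0.066,-0.0095,-0.133,-0.06, 0,0,-0.0075,-0.066,-0.0095,-0.133,-0.06, 0,0,-0.0075,-0.066,-0.0095,-0.133,-0.06, 0,0,-0.0075,-0.066,-0.0095,-0.133,-0.06, 0,0,-0.0075,-0.066,-0.0095,-0.133,-0.06]'
python3 - <<'E'
from h import *
im,K,C,s=cam("wrist"); cv2.imwrite("pics/w2.png",im[:,:,::-1]); np.savez("w2.npz",im=im,K=K,C=C)
print(s["position"],s["grip_width"]*85)
E
```

```text
time: 2.67
position: [0.5111, 0.0043, 0.1209]
ee_rot: [-0.669, 0.229, -0.229, 0.669]
wrist_force: [0.2, 0.8, 0.3]
grip_width: 0.468
[0.51109086 0.00427295 0.12086936] 39.78698301076527
```

View pics/w2.png

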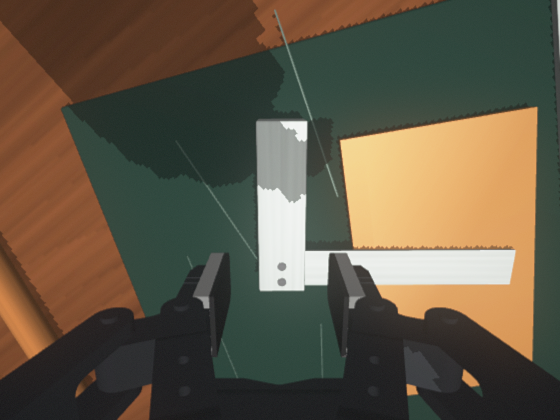

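The pad tips show at (229,254) and (329,254). With the 40 mm opening, that puts them about 6.5 mm ahead of the TCP. So I grip with the TCP at z ≈ 0.0275, with the tips above the panel top (17 mm). Now I refine the stock's position from this closer view.

```bash
python3 - <<'E'
from h import *
D=np.load("w2.npz");im,K,C=D["im"],D["K"],D["C"]
a=line(im,K,C,(306,240),(306,125),.03,w=4);b=line(im,K,C,(259,285),(257,125),.03,w=4)
e=line(im,K,C,(262,291),(302,291),.03,w=4);t=line(im,K,C,(260,121),(303,121),.03,w=5);bo=line(im,K,C,(312,285),(505,284),.02125,w=4)
for n,l in zip("a b e t bo".split(),(a,b,e,t,bo)): print(n,yaw(l))
P=[isec(b,e),isec(a,e),isec(a,t),isec(b,t)];c=np.mean(P,0);print(np.round(P,4),c,np.linalg.norm(P[0]-P[3]),np.linalg.norm(P[2]-P[3]))
s=env.observe();M=R.from_quat(s["ee_rot"]).as_matrix();print("jaw yaw",np.degrees(np.arctan2(M[1,2],M[0,2])),s["position"],(c-s["position"][:2])/.6,(.0275-s["position"][2])/.6)
print(C[:3,:3]@[0,0,1],M[:,1])
E
```

```text
edge n=40 med res 0.29
  edge n=40 med res 0.23
  edge n=40 med res 0.22
  edge n=40 med res 0.12
  edge n=31 med res 0.27
a 142.3625872224531
b 142.45084242919216
e 52.169323114199614
t 52.72419893858294
bo 52.90773388039287
[[ 0.545  -0.0394]
 [ 0.563  -0.0161]
 [ 0.4761  0.0509]
 [ 0.4581  0.0274]] [0.51055825 0.00570338] 0.10950125985753278 0.029632723363552497
jaw yaw 52.2363164767546 [0.5109471  0.00425648 0.12075494] [-0.00064809  0.00241149] -0.15542489849386965
[ 0.21952892 -0.1709629  -0.96050962] [ 4.46688714e-04  7.80641270e-06 -9.99999900e-01]
```

```bash
python3 -m handwheel '[0,0,0,-0.0006,0.0024,-0.05,-0.06, 0,0,0,-0.0006,0.0024,-0.09,-0.06, 0,0,0,-0.0006,0.0024,-0.12,-0.06, 0,0,0,-0.0006,0.0024,-0.14,-0.06, 0,0,0,-0.0006,0.0024,-0.155,-0.06, 0,0,0,-0.0006,0.0024,-0.155,-0.06, 0,0,0,-0.0006,0.0024,-0.155,-0.06, 0,0,0,-0.0006,0.0024,-0.155,-0.15, 0,0,0,-0.0006,0.0024,-0.155,-0.2, 0,0,0,-0.0006,0.0024,-0.155,-0.25, 0,0,0,-0.0006,0.0024,-0.155,-0.3, 0,0,0,-0.0006,0.0024,-0.155,-0.4, 0,0,0,-0.0006,0.0024,-0.155,-0.6, 0,0,0,-0.0006,0.0024,-0.155,-1, 0,0,0,-0.0006,0.0024,-0.155,-1, 0,0,0,-0.0006,0.0024,-0.155,-1, 0,0,0,-0.0006,0.0024,-0.155,-1]'
python3 - <<'E'
from h import *
im,K,C,s=cam("wrist"); cv2.imwrite("pics/w3.png",im[:,:,::-1]); np.savez("w3.npz",im=im,K=K,C=C)
print(s["position"],s["grip_width"]*85,s["wrist_force"])
im,K,C,s=cam("top"); cv2.imwrite("pics/t3.png",cv2.resize(im[70:250,170:450,::-1],None,fx=2.8,fy=2.8,interpolation=cv2.INTER_CUBIC))
E
```

```text
time: 4.13
position: [0.5109, 0.0058, 0.0284]
ee_rot: [-0.669, 0.228, -0.229, 0.669]
wrist_force: [-2.9, 0.9, 11.1]
grip_width: 0.333
[0.51089866 0.00581993 0.02844582] 28.264602892119157 [-2.94276178  0.94017517 11.14885762]
```

View pics/w3.png

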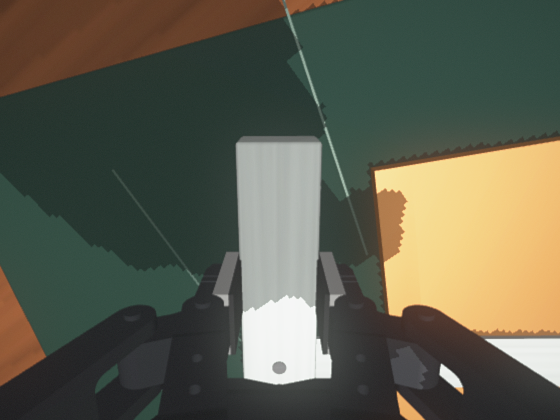

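```bash
cat > plan.py <<'E'
from h import *
fr=np.array([0.67626,-0.03447]);br=np.array([.7324,.0716]);py=np.radians(61.9);sy=np.radians(66.69)
S0=np.array([.7784,.0875]);sx=np.array([np.cos(sy),np.sin(sy)])
ux=np.array([np.cos(py),np.sin(py)]);uy=np.array([-ux[1],ux[0]])
bl=br+.2*uy
if __name__=="__main__":
    print("gap right/left",(S0-br)@sx,(S0-bl)@sx)
    nick=fr+.06*uy
    s=env.observe();M=R.from_quat(s["ee_rot"]).as_matrix();ty=np.degrees(np.arctan2(M[1,2],M[0,2]));print("tool yaw",ty,s["position"])
    for gap in (.006,.0):
        c=nick-gap*ux-.015*ux+.055*uy
        print("gap",gap,"c",c,"shift",(c-np.array([.5108,.0058]))/.6,"turn",(61.9-52.3)/180)
E
python3 plan.py
```

```text
gap right/left 0.03280466617396953 0.01610388192496017
tool yaw 52.24416653757926 [0.51087544 0.00580516 0.02841487]
gap 0.006 c [0.56492416 0.0011717 ] shift [ 0.09020693 -0.00771383] turn 0.053333333333333344
gap 0.0 c [0.56775023 0.00646446] shift [0.09491705 0.00110744] turn 0.053333333333333344
```

View pics/t3.png

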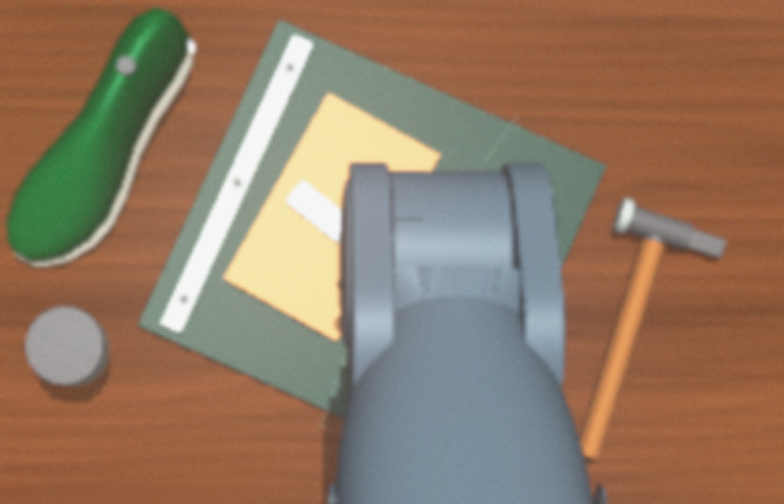

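```bash
python3 -m handwheel '[0,0,0.014,0.005,-0.001,0.001,-1, 0,0,0.027,0.012,-0.002,0.001,-1, 0,0,0.04,0.022,-0.003,0.001,-1, 0,0,0.0533,0.034,-0.004,0.001,-1, 0,0,0.0533,0.046,-0.005,0.001,-1, 0,0,0.0533,0.058,-0.006,0.001,-1, 0,0,0.0533,0.07,-0.007,0.001,-1, 0,0,0.0533,0.082,-0.0077,0.001,-1, 0,0,0.0533,0.09,-0.0077,0.001,-1, 0,0,0.0533,0.09,-0.0077,0.001,-1, 0,0,0.0533,0.09,-0.0077,0.001,-1, 0,0,0.0533,0.09,-0.0077,0.001,-1]'
python3 - <<'E'
from h import *
im,K,C,s=cam("wrist"); cv2.imwrite("pics/w4.png",im[:,:,::-1]); np.savez("w4.npz",im=im,K=K,C=C)
M=R.from_quat(s["ee_rot"]).as_matrix();print(s["position"],s["grip_width"]*85,s["wrist_force"],np.degrees(np.arctan2(M[1,2],M[0,2])))
im,K,C,s=cam("top"); cv2.imwrite("pics/t4.png",cv2.resize(im[70:250,170:450,::-1],None,fx=2.8,fy=2.8,interpolation=cv2.INTER_CUBIC))
E
```

```text
time: 5.23
position: [0.5649, 0.001, 0.0285]
ee_rot: [-0.686, 0.172, -0.173, 0.686]
wrist_force: [3.4, -0.2, 2.1]
grip_width: 0.335
[0.56488456 0.00099223 0.02852334] 28.48511327426303 [ 3.43535503 -0.223213    2.08441398] 61.8266939188997
```

View pics/w4.png

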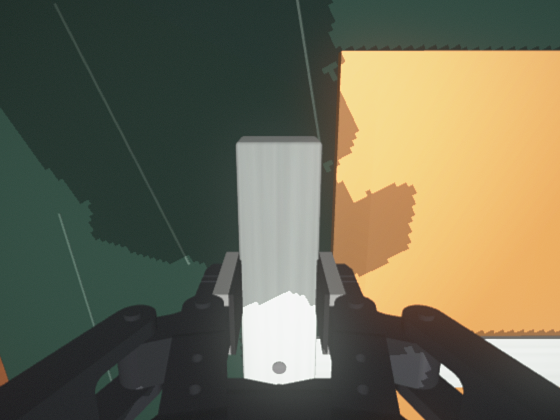

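View pics/t4.png

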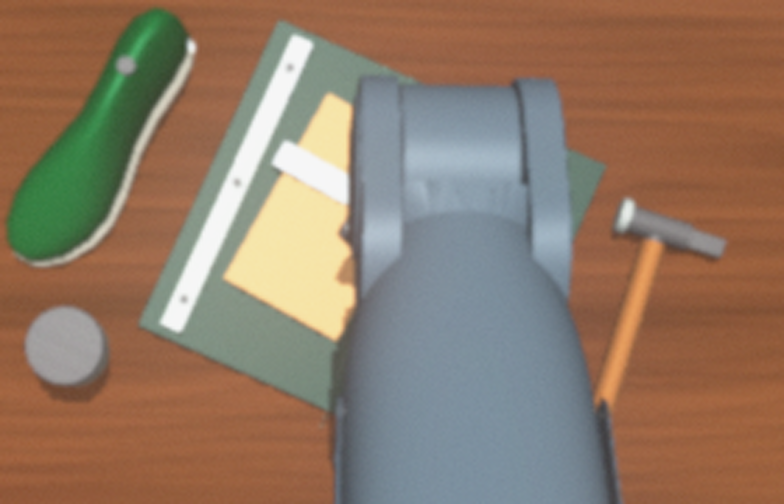

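```bash
python3 - <<'E'
from plan import *
D=np.load("w4.npz");im,K,C=D["im"],D["K"],D["C"]
f=line(im,K,C,(340,80),(334,240),.017,w=4,n=40);st=line(im,K,C,(321,150),(321,245),.03,w=4);pe=line(im,K,C,(345,50),(550,50),.017,w=4);te=line(im,K,C,(242,138),(318,138),.03,w=4)
print(yaw(f),yaw(st),yaw(pe),yaw(te))
toe=isec(st,te);print("toe",toe,"panel fl",isec(f,pe),"pred",fr+.2*uy)
n=np.array([np.cos(py),np.sin(py)]);print("gap toe",(f[0]-toe)@n,"along", (toe-isec(f,pe))@uy)
nick=fr+.06*uy; d=(S0-nick)@sx-.12; sv=np.array([-sx[1],sx[0]]); print("d",d)
heelF=nick+d*sx; cur=np.array([.5649,.0010])
def cen(h,y): x=np.array([np.cos(y),np.sin(y)]);return h-.015*x+.055*np.array([-x[1],x[0]])
hA=nick+.004*ux
for nm,h,y in [("A",hA,py),("B1",hA+(heelF-hA)*.33,py+(sy-py)*.33),("B2",hA+(heelF-hA)*.66,py+(sy-py)*.66),("B3",heelF-.002*sx,sy),("F",heelF,sy)]:
    c=cen(h,y);print(nm,c.round(4),((c-cur)/.6).round(4),round((np.degrees(y)-61.83)/180,4))
E
```

```text
edge n=40 med res 0.15
  edge n=40 med res 0.20
  edge n=40 med res 0.22
  edge n=40 med res 1.24
-28.136640342994482 -28.23979674609123 61.87864618833626 55.048331721513875
toe [0.52332451 0.03910433] panel fl [0.49952891 0.06025042] pred [0.49983463 0.05973238]
gap toe 0.007439178745044993 along -0.030950805445614505
d 0.027421637835419427
A [0.5696 0.01  ] [0.0079 0.015 ] 0.0004
B1 [0.5723 0.0156] [0.0123 0.0243] 0.0092
B2 [0.5749 0.0212] [0.0167 0.0337] 0.018
B3 [0.5769 0.0251] [0.0201 0.0402] 0.027
F [0.5777 0.027 ] [0.0214 0.0433] 0.027
```

```bash
python3 -m handwheel '[0,0,0,0.002,0.0038,0,-1, 0,0,0,0.004,0.0076,0,-1, 0,0,0,0.006,0.0113,0,-1, 0,0,0.0005,0.0079,0.015,0,-1, 0,0,0.0005,0.0079,0.015,0,-1, 0,0,0.005,0.01,0.0197,0,-1, 0,0,0.0092,0.0123,0.0243,0,-1, 0,0,0.0136,0.0145,0.029,0,-1, 0,0,0.018,0.0167,0.0337,0,-1, 0,0,0.0225,0.0184,0.037,0,-1, 0,0,0.027,0.0195,0.0388,0,-1, 0,0,0.027,0.0195,0.0388,0,-1]'
python3 - <<'E'
from h import *
im,K,C,s=cam("wrist"); cv2.imwrite("pics/w5.png",im[:,:,::-1]); np.savez("w5.npz",im=im,K=K,C=C)
M=R.from_quat(s["ee_rot"]).as_matrix();print(s["position"],s["grip_width"]*85,s["wrist_force"],s["torque"],np.degrees(np.arctan2(M[1,2],M[0,2])))
E
```

```text
time: 6.33
position: [0.5757, 0.0238, 0.0285]
ee_rot: [0.693, -0.143, 0.143, -0.692]
wrist_force: [-2.1, -5.0, 9.2]
grip_width: 0.334
[0.57566164 0.02383813 0.02845706] 28.389192024545963 [-2.07768285 -4.99649767  9.24045529] [-0.97374195  0.45121246  0.01607769] 66.72189020642294
```

View pics/w5.png

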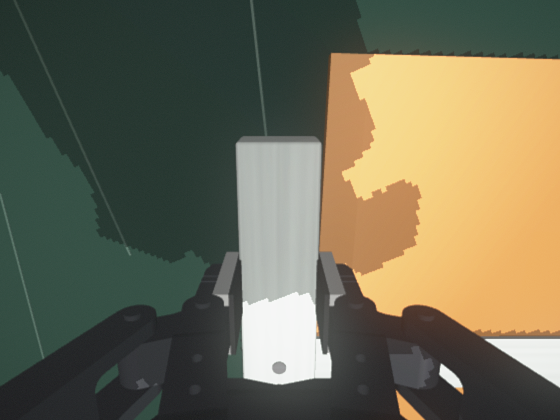

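```bash
python3 - <<'E'
from plan import *
D=np.load("w5.npz");im,K,C=D["im"],D["K"],D["C"]
f=line(im,K,C,(331,75),(322,240),.017,w=4);st=line(im,K,C,(321,150),(321,245),.03,w=4);pe=line(im,K,C,(335,54),(550,58),.017,w=4)
print(yaw(f),yaw(st),yaw(pe))
n=np.array([np.cos(sy),np.sin(sy)]);print("strip dist of panel fl", (S0-isec(f,pe))@n, [ (p-st[0])@n for p in f],[ (p-st[0])@n for p in st])
E
```

```text
edge n=40 med res 0.26
  edge n=40 med res 0.21
  edge n=40 med res 0.23
-25.091557532061206 -23.270741957731875 65.22098927382238
strip dist of panel fl 0.12089879176349128 [np.float64(0.0037027848371948722), np.float64(0.0017251010480717147)] [np.float64(0.0), np.float64(2.4162901269251016e-05)]
```

```bash
python3 -m handwheel '[0,0,0,0.0007,0.0015,0,-1, 0,0,0,0.0013,0.0031,0,-1, 0,0,0,0.002,0.0046,0,-1, 0,0,0,0.0026,0.0061,0,-1, 0,0,0,0.0026,0.0061,0,-1, 0,0,0,0.0026,0.0061,0,-1]'
python3 - <<'E'
from plan import *
im,K,C,s=cam("wrist"); cv2.imwrite("pics/w6.png",im[:,:,::-1]); np.savez("w6.npz",im=im,K=K,C=C)
M=R.from_quat(s["ee_rot"]).as_matrix();print(s["position"],s["grip_width"]*85,s["wrist_force"],s["torque"],np.degrees(np.arctan2(M[1,2],M[0,2])))
f=line(im,K,C,(329,75),(322,240),.017,w=6);st=line(im,K,C,(321,150),(321,245),.03,w=4);pe=line(im,K,C,(335,54),(550,56),.017,w=5)
print(yaw(f),yaw(st),yaw(pe))
n=np.array([np.cos(sy),np.sin(sy)]);print("strip dist of panel fl", (S0-isec(f,pe))@n,[ (p-st[0])@n for p in f], "stock",(S0-st[0])@n)
E
```

```text
time: 6.88
position: [0.5771, 0.0272, 0.0285]
ee_rot: [0.693, -0.143, 0.143, -0.692]
wrist_force: [-2.7, -7.5, 9.4]
grip_width: 0.328
[0.57712708 0.02719879 0.0284601 ] 27.907101073417397 [-2.67496726 -7.54138017  9.40260702] [-1.41780005  0.52804497 -0.05856845] 66.65508709729559
  edge n=40 med res 0.18
  edge n=40 med res 0.18
  edge n=40 med res 0.30
-23.17816492819172 -23.365827616368804 66.14592509517185
strip dist of panel fl 0.11992206330368105 [np.float64(0.0012218276411037538), np.float64(0.0013682914498886957)] stock 0.12112659588904703
```

View pics/w6.png

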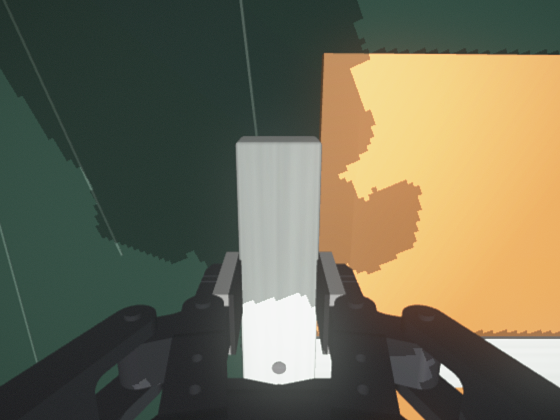

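The panel edge now runs parallel to the stock, and the panel's front is about 120 mm from the strip. I press a little more until the force rises.

```bash
python3 -m handwheel '[0,0,0,0.0004,0.0008,0,-1, 0,0,0,0.0007,0.0015,0,-1, 0,0,0,0.0007,0.0015,0,-1, 0,0,0,0.001,0.0023,0,-1, 0,0,0,0.001,0.0023,0,-1]'
cat > m.py <<'E'
from plan import *
import sys
im,K,C,s=cam("wrist"); cv2.imwrite("pics/%s.png"%sys.argv[1],im[:,:,::-1]); np.savez("%s.npz"%sys.argv[1],im=im,K=K,C=C)
M=R.from_quat(s["ee_rot"]).as_matrix();print(s["position"],s["grip_width"]*85,s["wrist_force"],s["torque"],np.degrees(np.arctan2(M[1,2],M[0,2])))
f=line(im,K,C,(325,75),(321,240),.017,w=6);st=line(im,K,C,(321,150),(321,245),.03,w=4);pe=line(im,K,C,(335,54),(550,55),.017,w=6)
print(yaw(f),yaw(st),yaw(pe))
n=np.array([np.cos(sy),np.sin(sy)]);print("strip dist of panel fl", (S0-isec(f,pe))@n,[ (p-st[0])@n for p in f], "stock",(S0-st[0])@n)
E
python3 m.py w7
```

```text
time: 7.35
position: [0.5776, 0.0283, 0.0285]
ee_rot: [0.693, -0.143, 0.143, -0.692]
wrist_force: [-4.2, -10.1, 11.5]
grip_width: 0.331
[0.57760229 0.0282504  0.02847465] 28.15399991002808 [ -4.20689239 -10.05424492  11.51115378] [-2.03516732  0.76014465 -0.12597773] 66.6424548830924
  edge n=40 med res 0.65
  edge n=40 med res 0.22
  edge n=40 med res 0.10
-21.344148971368643 -23.491824464329863 66.68844365065081
strip dist of panel fl 0.1203739835963942 [np.float64(-0.00013371889057322284), np.float64(0.0020504738344031244)] stock 0.11998171860451647
```

```bash
python3 -m handwheel '[0,0,0,0.0004,0.0008,0,-1, 0,0,0,0.0007,0.0015,0,-1, 0,0,0,0.0007,0.0015,0,-1, 0,0,0,0.001,0.0023,0,-1, 0,0,0,0.001,0.0023,0,-1]'
python3 m.py w8
```

```text
time: 7.82
position: [0.5777, 0.0283, 0.0285]
ee_rot: [0.694, -0.144, 0.143, -0.691]
wrist_force: [-8.2, -19.4, 16.2]
grip_width: 0.331
[0.57767865 0.02834204 0.028464  ] 28.158858534736883 [ -8.24245605 -19.41809367  16.2400864 ] [-3.93948648e+00  1.58444639e+00 -3.27199184e-04] 66.59500330551076
  edge n=40 med res 0.60
  edge n=40 med res 0.23
  edge n=40 med res 0.11
-21.616325229686094 -23.05288976164294 66.59193902672398
strip dist of panel fl 0.12027947660390557 [np.float64(3.0040314931159056e-06), np.float64(0.0018840959042454239)] stock 0.12005933259692528
```

View pics/w8.png

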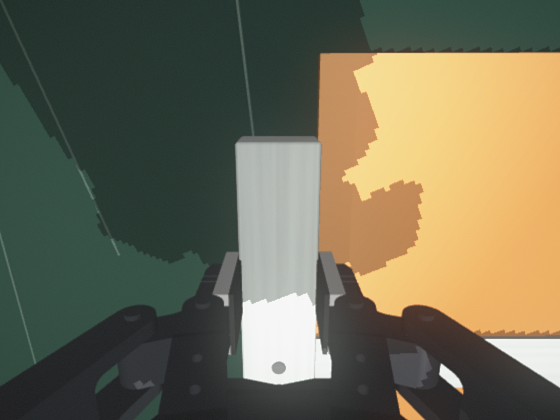

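Force rises to 21 N with no further motion, so the panel is home. I now relax the push, open the jaws and look.

```bash
python3 -m handwheel '[0,0,0,-0.0006,-0.0014,0.0004,-1, 0,0,0,-0.0011,-0.0026,0.0009,-1, 0,0,0,-0.0011,-0.0026,0.0009,-1, 0,0,0,-0.0011,-0.0026,0.0009,-0.3, 0,0,0,-0.0011,-0.0026,0.0009,-0.25, 0,0,0,-0.0011,-0.0026,0.0009,-0.2, 0,0,0,-0.0011,-0.0026,0.0009,-0.1, 0,0,0,-0.0011,-0.0026,0.0009,0, 0,0,0,-0.0011,-0.0026,0.0009,0, 0,0,0,-0.0011,-0.0026,0.02,0, 0,0,0,-0.0011,-0.0026,0.05,0, 0,0,0,-0.0011,-0.0026,0.1,0.2, 0,0,0,-0.0011,-0.0026,0.15,0.6, 0,0,0,-0.0011,-0.0026,0.2,1, 0,0,0,-0.0011,-0.0026,0.25,1, 0,0,0,-0.0011,-0.0026,0.25,1, 0,0,0,-0.0011,-0.0026,0.25,1, 0,0,0,-0.0011,-0.0026,0.25,1]'
python3 - <<'E'
from h import *
im,K,C,s=cam("wrist"); cv2.imwrite("pics/w9.png",im[:,:,::-1]); np.savez("w9.npz",im=im,K=K,C=C)
print(s["position"])
E
```

```text
time: 9.37
position: [0.5779, 0.0292, 0.1775]
ee_rot: [0.693, -0.143, 0.143, -0.693]
wrist_force: [-0.4, 0.3, 0.1]
grip_width: 0.999
[0.57785037 0.02924796 0.17753534]
```

View pics/w9.png

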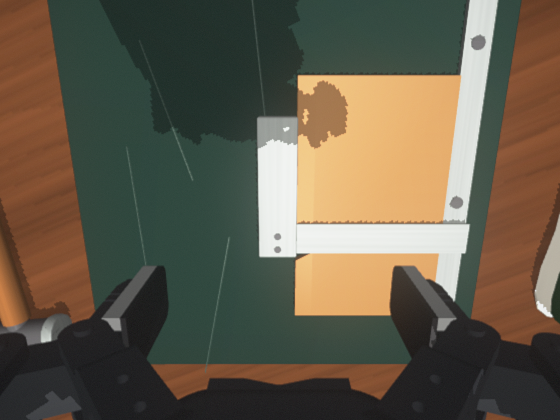

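```bash
python3 - <<'E'
from plan import *
D=np.load("w9.npz");im,K,C=D["im"],D["K"],D["C"]
L={}
for n,a,b,z in [("strip",(465,40),(446,210),.015),("pendR",(300,315),(385,315),.017),("pendL",(305,75),(455,75),.017),("f",(296,270),(295,312),.017),("sin",(297,130),(297,215),.03),("bo",(303,253),(465,250),.02125),("bend",(467,247),(469,228),.02125),("sback",(258,122),(259,250),.03),("send",(262,256),(292,256),.03)]:
    L[n]=line(im,K,C,a,b,z,w=5); print(n,yaw(L[n]).round(2))
sx_=np.array([np.cos(sy),np.sin(sy)]);sv=np.array([-sx_[1],sx_[0]])
frp=isec(L["pendR"],L["f"]);heel=isec(L["bo"],L["sin"]);tip=isec(L["bo"],L["bend"])
o=frp
def loc(p): return ((p-o)@sx_*1e3).round(2),((p-o)@sv*1e3).round(2)
print("heel",loc(heel),"tip",loc(tip),"strip",[loc(p)[0] for p in L["strip"]],"stock in",[loc(p) for p in L["sin"]],"pendL",[loc(p)[1] for p in L["pendL"]],"front",[loc(p) for p in L["f"]],"send",[loc(p) for p in L["send"]])
cv2.imwrite("pics/c9.png",cv2.resize(im[215:325,250:400,::-1],None,fx=5,fy=5,interpolation=cv2.INTER_CUBIC))
E
```

```text
edge n=40 med res 0.24
strip -23.03
  edge n=40 med res 0.26
pendR 67.48
  edge n=40 med res 0.23
pendL 66.7
  edge n=40 med res 0.11
f -22.9
  edge n=40 med res 0.20
sin -23.3
  edge n=35 med res 0.11
bo 66.7
  edge n=40 med res 0.12
bend 157.0
  edge n=40 med res 0.26
sback -23.09
  edge n=40 med res 0.16
send 67.07
heel (np.float64(-0.31), np.float64(61.64)) tip (np.float64(140.04), np.float64(61.67)) strip [np.float64(120.49), np.float64(121.12)] stock in [(np.float64(-0.33), np.float64(162.12)), (np.float64(-0.32), np.float64(96.99))] pendL [np.float64(201.15), np.float64(201.18)] front [(np.float64(-0.32), np.float64(43.74)), (np.float64(-0.02), np.float64(3.23))] send [(np.float64(-27.25), np.float64(61.93)), (np.float64(-3.14), np.float64(62.09))]
```

View pics/c9.png

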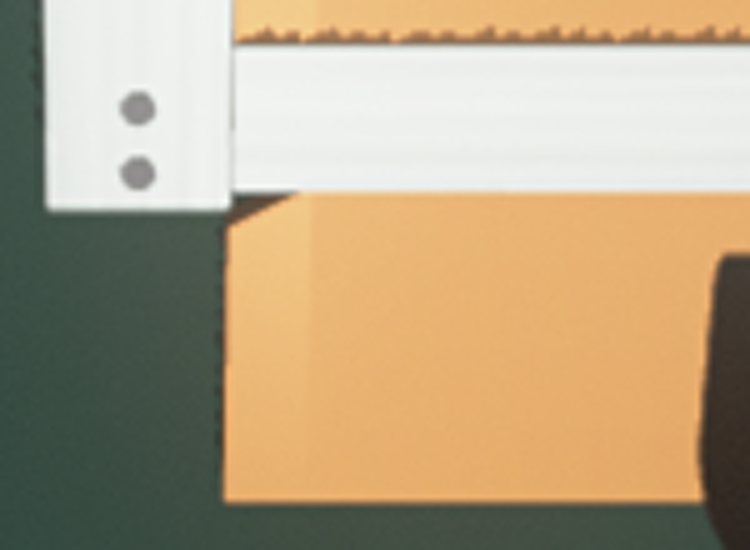

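The nick shows beside the blade at crop (228–297, 193–228). The heel looks about 1 mm short, towards +y. I take a closer view with the camera straight above the heel, so parallax is small.

```bash
python3 -m handwheel '[0,0,0,0.05,-0.015,-0.02,1, 0,0,0,0.1,-0.03,-0.04,1, 0,0,0,0.15,-0.045,-0.06,1, 0,0,0,0.202,-0.0615,-0.09,1, 0,0,0,0.202,-0.0615,-0.09,1, 0,0,0,0.202,-0.0615,-0.09,1, 0,0,0,0.202,-0.0615,-0.09,1, 0,0,0,0.202,-0.0615,-0.09,1]'
python3 - <<'E'
from h import *
im,K,C,s=cam("wrist"); cv2.imwrite("pics/w10.png",im[:,:,::-1]); np.savez("w10.npz",im=im,K=K,C=C)
print(s["position"],C[:3,3])
E
```

```text
time: 10.08
position: [0.6987, -0.0074, 0.1248]
ee_rot: [-0.692, 0.143, -0.143, 0.693]
wrist_force: [-0.1, 0.1, 0.6]
grip_width: 1.003
[ 0.69873455 -0.00736884  0.12479305] [0.63359561 0.02001347 0.2568432 ]
```

View pics/w10.png

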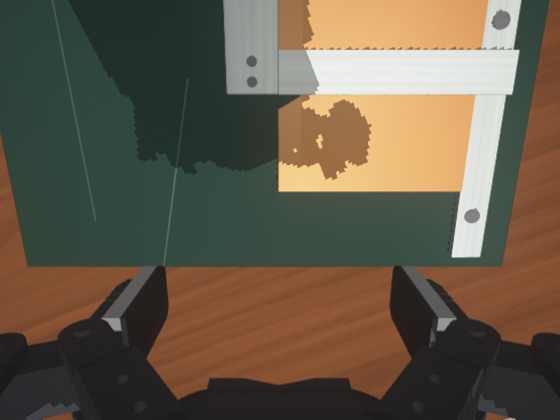

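```bash
python3 - <<'E'
from plan import *
D=np.load("w10.npz");im,K,C=D["im"],D["K"],D["C"]
c=im[70:210,255:395,::-1].astype(float);c=np.clip(c*1.3,0,255).astype(np.uint8)
cv2.imwrite("pics/c10.png",cv2.resize(c,None,fx=5,fy=5,interpolation=cv2.INTER_CUBIC))
L={}
for n,a,b,z in [("strip",(476,100),(458,190),.015),("pendR",(283,191),(455,191),.017),("f",(279,110),(279,188),.017),("bo",(320,94),(508,95),.02125),("bend",(514,92),(518,55),.02125),("send",(230,94),(276,94),.03),("sin",(278,5),(278,48),.03),("back",(462,187),(475,97),.017)]:
    L[n]=line(im,K,C,a,b,z,w=4); print(n,yaw(L[n]).round(2))
sx_=np.array([np.cos(sy),np.sin(sy)]);sv=np.array([-sx_[1],sx_[0]])
o=isec(L["pendR"],L["f"])
def loc(p): return ((p-o)@sx_*1e3).round(2),((p-o)@sv*1e3).round(2)
for k,l in L.items(): print(k,[loc(p) for p in l])
E
```

```text
edge n=40 med res 0.16
strip -23.38
  edge n=40 med res 0.23
pendR 66.75
  edge n=40 med res 0.32
f -22.53
  edge n=40 med res 0.32
bo 67.07
  edge n=40 med res 0.13
bend 156.69
  edge n=40 med res 0.13
send 66.3
  edge n=40 med res 0.17
sin -23.58
  edge n=40 med res 0.14
back 156.65
strip [(np.float64(120.62), np.float64(58.03)), (np.float64(120.55), np.float64(0.28))]
pendR [(np.float64(2.79), np.float64(0.0)), (np.float64(115.48), np.float64(0.11))]
f [(np.float64(-0.71), np.float64(51.9)), (np.float64(-0.03), np.float64(2.39))]
bo [(np.float64(24.72), np.float64(61.1)), (np.float64(137.27), np.float64(61.84))]
bend [(np.float64(139.54), np.float64(62.76)), (np.float64(139.54), np.float64(83.26))]
send [(np.float64(-28.13), np.float64(61.82)), (np.float64(-1.6), np.float64(61.63))]
sin [(np.float64(-0.65), np.float64(107.79)), (np.float64(-0.76), np.float64(86.07))]
back [(np.float64(119.59), np.float64(3.13)), (np.float64(119.63), np.float64(59.71))]
```

View pics/c10.png

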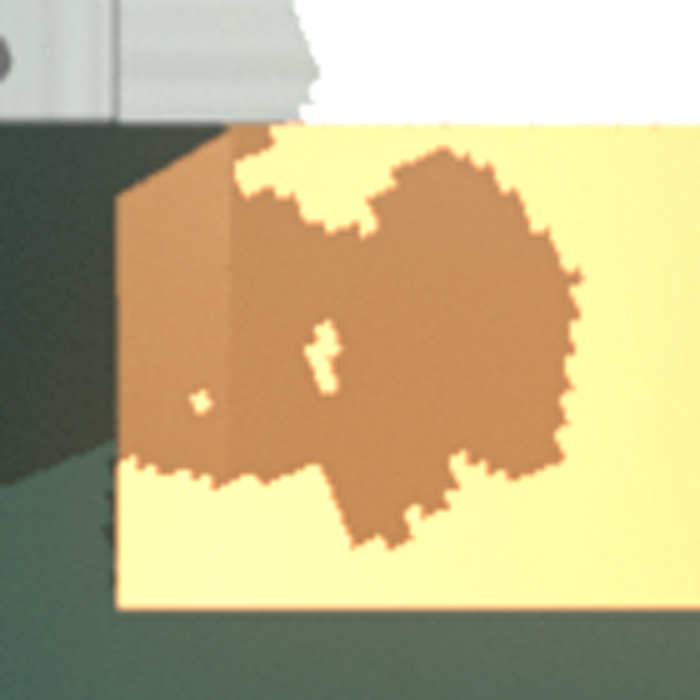

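```bash
python3 - <<'E'
from plan import *
D=np.load("w10.npz");im,K,C=D["im"],D["K"],D["C"]
ne=line(im,K,C,(279.5,108.5),(300,95.5),.017,w=3);f=line(im,K,C,(278.5,113),(278.5,150),.017,w=3);bo=line(im,K,C,(322,94.5),(500,95),.02125,w=3)
bo2=line(im,K,C,(282,94.5),(299,94.5),.02125,w=3)
pe=line(im,K,C,(283,191),(455,191),.017,w=3)
o=isec(pe,f);sx_=np.array([np.cos(sy),np.sin(sy)]);sv=np.array([-sx_[1],sx_[0]])
def loc(p): return ((p-o)@sx_*1e3).round(2),((p-o)@sv*1e3).round(2)
mc=isec(ne,f);print("mouth corner",loc(mc),"expect y 52; nick edge yaw rel",yaw(ne)-66.69,"exp",np.degrees(np.arctan2(8,14)))
V=mc+.014*sx_+.008*sv
print("V from corner",loc(V)); e=sx_*.014+sv*.008
print("ne",[loc(p) for p in ne],"bo",[loc(p) for p in bo],[loc(p) for p in bo2],yaw(bo2))
# blade edge at x=14
for l in (bo,bo2):
    A=isec(l,np.array([V,V+sv*.01]));print("blade edge at V x:",loc(A))
E
```

```text
edge n=40 med res 0.15
  edge n=40 med res 0.23
  edge n=40 med res 0.31
  edge n=40 med res 0.13
  edge n=40 med res 0.23
mouth corner (np.float64(-2.26), np.float64(52.43)) expect y 52; nick edge yaw rel 29.420526539735235 exp 29.74488129694222
V from corner (np.float64(11.74), np.float64(60.43))
ne [(np.float64(-1.01), np.float64(53.14)), (np.float64(11.8), np.float64(60.36))] bo [(np.float64(24.66), np.float64(61.07)), (np.float64(131.23), np.float64(61.8))] [(np.float64(0.67), np.float64(61.26)), (np.float64(10.86), np.float64(61.13))] 65.92151969115785
blade edge at V x: (np.float64(11.74), np.float64(60.98))
blade edge at V x: (np.float64(11.74), np.float64(61.11))
```

```bash
python3 - <<'E'
from plan import *
D=np.load("w1.npz");im,K,C=D["im"],D["K"],D["C"]
cv2.imwrite("pics/c1n.png",cv2.resize(im[235:275,295:345,::-1],None,fx=14,fy=14,interpolation=cv2.INTER_CUBIC))
uy2=np.array([-np.sin(py),np.cos(py)])
for x0,y0,z in [(0,-60,.017)]:
    pass
def P(x,y,z): q=fr+x*ux+y*uy2;return [q[0],q[1],z]
for nm,a in [("top",.017),("bot",.010)]:
    print(nm,(proj(K,C,[P(0,.052,a),P(.014,.06,a),P(0,.068,a)])-[295,235]).round(2)*14)
D=np.load("w10.npz");im,K,C=D["im"],D["K"],D["C"]
cv2.imwrite("pics/c10n.png",cv2.resize(np.clip(im[85:125,268:318,::-1]*1.6,0,255).astype(np.uint8),None,fx=14,fy=14,interpolation=cv2.INTER_CUBIC))
f=line(im,K,C,(278.5,113),(278.5,188),.017,w=3);pe=line(im,K,C,(283,191),(455,191),.017,w=3);o=isec(pe,f)
sv=np.array([-sx[1],sx[0]])
def P(x,y,z): q=o+x*sx+y*sv;return [q[0],q[1],z]
for nm,a in [("top",.017),("bot",.010)]:
    print(nm,(proj(K,C,[P(0,.052,a),P(.014,.06,a),P(0,.068,a)])-[268,85]).round(2)*14)
E
```

```text
top [[259.28 396.06]
 [459.76 255.5 ]
 [230.02 170.38]]
bot [[250.04 350.84]
 [446.6  212.52]
 [221.2  129.08]]
  edge n=40 med res 0.29
  edge n=40 med res 0.23
top [[154.   348.04]
 [474.6  159.46]
 [154.14 -33.04]]
bot [[154.   342.02]
 [465.64 158.76]
 [154.14 -28.14]]
```

View pics/c1n.png

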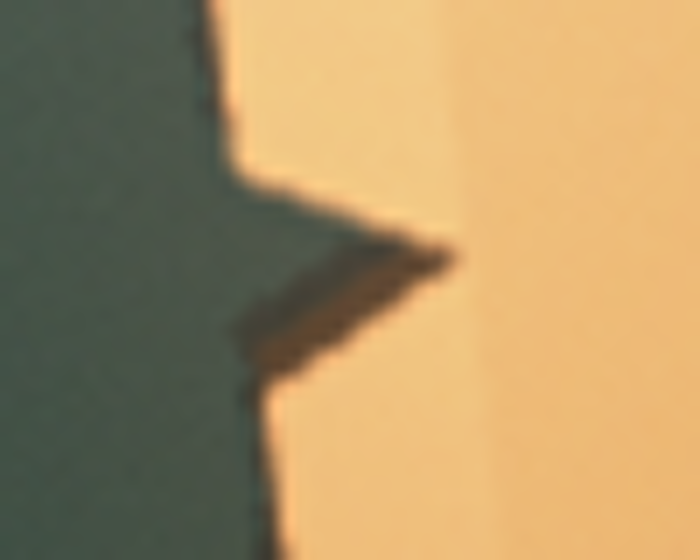

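View pics/c10n.png

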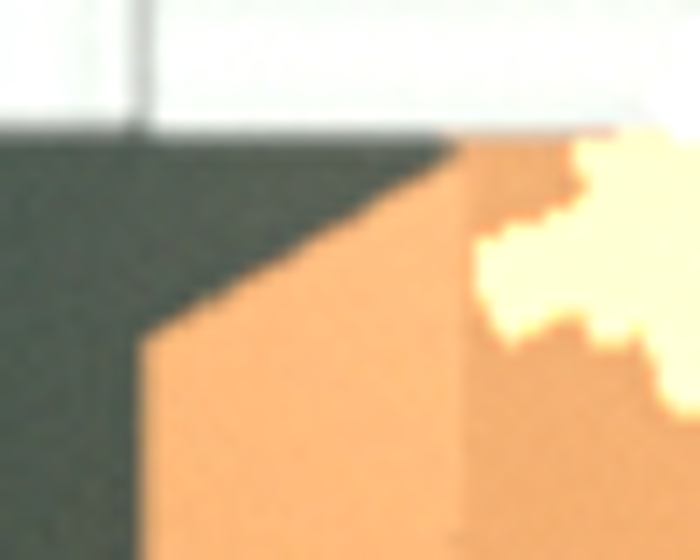

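In the close crop the V point sits at about (463,151) and the blade edge at row 133. The blade edge is therefore about 0.8 mm too far along +y, and the panel-end measurement says the same. The stock face and the panel edge coincide at column 142. I'll regrip, back off slightly, shift about 1 mm along -y and seat it again.

```bash
python3 -m handwheel '[0,0,0,-0.05,0.015,0,1, 0,0,0,-0.1,0.03,0,1, 0,0,0,-0.15,0.045,0,1, 0,0,0,-0.2017,0.0595,0,0.3, 0,0,0,-0.2017,0.0595,-0.05,0.04, 0,0,0,-0.2017,0.0595,-0.08,0.04, 0,0,0,-0.2017,0.0595,-0.108,0.04, 0,0,0,-0.2017,0.0595,-0.108,0.04, 0,0,0,-0.2017,0.0595,-0.108,0.04, 0,0,0,-0.2017,0.0595,-0.108,0.04]'
python3 - <<'E'
from h import *
im,K,C,s=cam("wrist"); cv2.imwrite("pics/w11.png",im[:,:,::-1]); np.savez("w11.npz",im=im,K=K,C=C)
M=R.from_quat(s["ee_rot"]).as_matrix();print(s["position"],s["grip_width"]*85,np.degrees(np.arctan2(M[1,2],M[0,2])))
E
```

```text
time: 10.97
position: [0.5788, 0.0281, 0.061]
ee_rot: [-0.692, 0.142, -0.143, 0.693]
wrist_force: [-0.1, -0.4, 1.3]
grip_width: 0.52
[0.57878381 0.02814434 0.06097365] 44.208630082359875 66.69803510545295
```

View pics/w11.png

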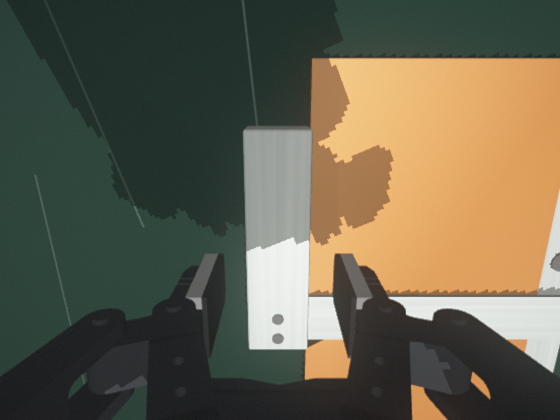

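```bash
python3 -m handwheel '[0,0,0,0,0,-0.025,0.04, 0,0,0,0,0,-0.04,-0.06, 0,0,0,0,0,-0.053,-0.06, 0,0,0,0,0,-0.053,-0.06, 0,0,0,0,0,-0.053,-0.15, 0,0,0,0,0,-0.053,-0.2, 0,0,0,0,0,-0.053,-0.25, 0,0,0,0,0,-0.053,-0.3, 0,0,0,0,0,-0.053,-0.5, 0,0,0,0,0,-0.053,-1, 0,0,0,0,0,-0.053,-1, 0,0,0,0,0,-0.053,-1]'
python3 - <<'E'
from h import *
s=env.observe();print(s["wrist_force"],s["position"])
E
python3 -m handwheel '[0,0,0,-0.0007,-0.0015,0,-1, 0,0,0,-0.0013,-0.003,0,-1, 0,0,0,-0.0013,-0.003,0,-1, 0,0,0,-0.0005,-0.0034,0,-1, 0,0,0,0.0002,-0.0037,0,-1, 0,0,0,0.0002,-0.0037,0,-1]'
python3 m.py w12
```

```text
time: 12.02
position: [0.5783, 0.0278, 0.028]
ee_rot: [0.693, -0.143, 0.143, -0.692]
wrist_force: [-2.4, -1.8, 7.7]
grip_width: 0.333
[-2.441702   -1.76779211  7.65719087] [0.57832564 0.02782358 0.02802411]
time: 12.52
position: [0.5781, 0.0264, 0.028]
ee_rot: [-0.692, 0.143, -0.142, 0.693]
wrist_force: [-6.0, 6.3, 13.4]
grip_width: 0.331
[0.57809697 0.02643894 0.02796274] 28.16161219195842 [-6.04229251  6.31764922 13.40765133] [1.27056506 1.08906497 0.02101112] 66.71508835562685
  edge n=40 med res 0.25
  edge n=40 med res 0.30
  edge n=40 med res 0.16
-23.491293845195777 -23.25307083279727 66.71329023421929
strip dist of panel fl 0.1197389774932656 [np.float64(0.0016204932905397925), np.float64(0.0014198154497809866)] stock 0.12138643555574698
```

View pics/w12.png

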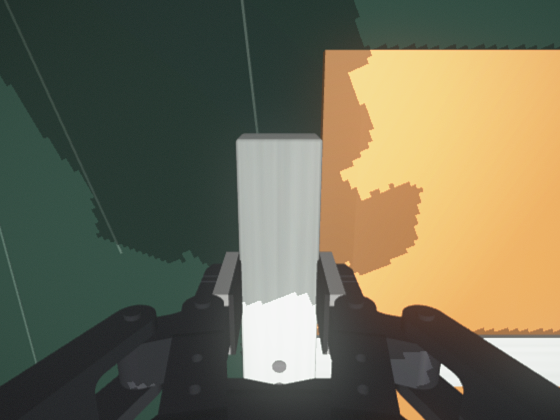

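```bash
python3 -m handwheel '[0,0,0,0.0005,-0.0002,0.0012,-1, 0,0,0,0.0008,-0.0003,0.0012,-1, 0,0,0,0.0008,-0.0003,0.0012,-1]'
python3 m.py w13
```

```text
time: 12.82
position: [0.5784, 0.0255, 0.0281]
ee_rot: [0.693, -0.143, 0.143, -0.692]
wrist_force: [-3.9, 0.8, 1.6]
grip_width: 0.331
[0.57842453 0.02551277 0.0280536 ] 28.10622271324592 [-3.87182543  0.82179471  1.59585774] [0.17157715 0.68317387 0.03824684] 66.6863912091898
  edge n=40 med res 0.55
  edge n=40 med res 0.29
  edge n=40 med res 0.00
-24.503340871421795 -23.38936182041102 66.42880613443073
strip dist of panel fl 0.11946856530642101 [np.float64(0.0024629308696401475), np.float64(0.0011427062427067924)] stock 0.12212027045269522
```

Relative to the grip, the square has moved -1.0 mm along the edge and 2.1 mm back. Now I seat it again.

```bash
python3 -m handwheel '[0,0,0,0.0007,0.0015,0,-1, 0,0,0,0.0013,0.0031,0,-1, 0,0,0,0.0018,0.0042,0,-1, 0,0,0,0.0018,0.0042,0,-1, 0,0,0,0.0021,0.005,0,-1, 0,0,0,0.0021,0.005,0,-1]'
python3 m.py w14
```

```text
time: 13.37
position: [0.5797, 0.0274, 0.0281]
ee_rot: [0.693, -0.143, 0.143, -0.691]
wrist_force: [-5.0, -10.6, 3.0]
grip_width: 0.332
[0.57969278 0.02735248 0.02806116] 28.182616350742904 [ -4.96389867 -10.61751716   3.02206003] [-2.13405378  0.88953389  0.11005712] 66.64408206130169
  edge n=40 med res 0.78
  edge n=40 med res 0.25
  edge n=1 med res 0.00
-21.576184829757484 -23.2575256212218 60.732229027177354
strip dist of panel fl 0.12023002118740322 [np.float64(4.016920810962526e-05), np.float64(0.001960999496470844)] stock 0.12002496588661064
```

```bash
python3 - <<'E'
from plan import *
for w in ("w8","w14"):
    D=np.load(w+".npz");im,K,C=D["im"],D["K"],D["C"]
    t=line(im,K,C,(245,143),(315,143),.03,w=2.5);t2=line(im,K,C,(245,137),(315,137),.01,w=2.5);pe=line(im,K,C,(335,52),(355,52),.017,w=6)
    sv=np.array([-sx[1],sx[0]])
    print(w,((pe-t.mean(0))@sv*1e3).round(2),((pe-t2.mean(0))@sv*1e3).round(2),yaw(t),yaw(t2),((pe-S0)@sv*1e3).round(2))
E
```

```text
edge n=40 med res 0.24
  edge n=40 med res 0.15
  edge n=40 med res 0.13
w8 [29.87 29.78] [29.86 29.77] 66.61892967610513 66.83602518055272 [245.99 245.89]
  edge n=40 med res 0.11
  edge n=40 med res 0.17
  edge n=40 med res 0.24
w14 [31.49 31.38] [33.22 33.11] 66.55367682351186 67.50380527315994 [245.72 245.61]
```

```bash
python3 -m handwheel '[0,0,0,-0.001,-0.0023,0,-1, 0,0,0,-0.002,-0.0046,0,-1, 0,0,0,-0.002,-0.0046,0,-1, 0,0,0,-0.0034,-0.004,0,-1, 0,0,0,-0.0034,-0.004,0,-1, 0,0,0,-0.0028,-0.0026,0,-1, 0,0,0,-0.0021,-0.001,0,-1, 0,0,0,-0.0017,-0.0001,0,-1, 0,0,0,-0.0014,0.0006,0,-1, 0,0,0,-0.0012,0.0010,0,-1, 0,0,0,-0.0012,0.0010,0,-1]'
python3 m.py w15
python3 - <<'E'
from plan import *
for w in ("w15",):
    D=np.load(w+".npz");im,K,C=D["im"],D["K"],D["C"]
    t=line(im,K,C,(245,143),(315,143),.03,w=2.5);pe=line(im,K,C,(335,52),(355,52),.017,w=6)
    sv=np.array([-sx[1],sx[0]])
    print(w,((pe-t.mean(0))@sv*1e3).round(2),yaw(t),((pe-S0)@sv*1e3).round(2))
E
```

```text
time: 14.33
position: [0.5787, 0.0279, 0.0282]
ee_rot: [0.694, -0.143, 0.143, -0.691]
wrist_force: [-5.4, -11.7, 0.9]
grip_width: 0.335
[0.57866664 0.02785473 0.02815027] 28.43524273391513 [ -5.41197821 -11.65785321   0.89097088] [-2.48105412  1.18758064  0.09913678] 66.64468298121923
  edge n=40 med res 0.73
  edge n=40 med res 0.28
  edge n=40 med res 0.16
-21.571762992098922 -23.13451814395348 66.61721390224193
strip dist of panel fl 0.12021734323067734 [np.float64(3.806569582149968e-05), np.float64(0.001964975911992876)] stock 0.11999522111739784
  edge n=40 med res 0.07
  edge n=40 med res 0.24
w15 [30.41 30.41] 66.76167502237516 [245.78 245.78]
```

```bash
python3 -m handwheel '[0,0,0,0.0004,0.0009,0,-1, 0,0,0,0.0004,0.0009,0,-1, 0,0,0,-0.0002,-0.0005,0,-1, 0,0,0,-0.0005,-0.0012,0,-1, 0,0,0,-0.0005,-0.0012,0,-1, 0,0,0,-0.0005,-0.0012,0,-0.3, 0,0,0,-0.0005,-0.0012,0,-0.25, 0,0,0,-0.0005,-0.0012,0,-0.2, 0,0,0,-0.0005,-0.0012,0,-0.1, 0,0,0,-0.0005,-0.0012,0,0, 0,0,0,-0.0005,-0.0012,0,0, 0,0,0,-0.0005,-0.0012,0.02,0, 0,0,0,-0.0005,-0.0012,0.05,0.1, 0,0,0,-0.0005,-0.0012,0.1,0.4, 0,0,0,-0.0005,-0.0012,0.16,1, 0,0,0,0.05,-0.015,0.16,1, 0,0,0,0.1,-0.03,0.16,1, 0,0,0,0.15,-0.045,0.16,1, 0,0,0,0.2,-0.061,0.16,1, 0,0,0,0.2,-0.061,0.16,1]'
python3 -m handwheel '[0,0,0,0,0,0,1, 0,0,0,0,0,0,1, 0,0,0,0,0,0,1]'
cat > m2.py <<'E'
from plan import *
import sys
w=sys.argv[1]
im,K,C,s=cam("wrist"); cv2.imwrite("pics/%s.png"%w,im[:,:,::-1]); np.savez(w+".npz",im=im,K=K,C=C);print(s["position"])
cv2.imwrite("pics/%sn.png"%w,cv2.resize(np.clip(im[80:120,268:318,::-1]*1.6,0,255).astype(np.uint8),None,fx=14,fy=14,interpolation=cv2.INTER_CUBIC))
E
python3 m2.py w16
```

```text
time: 16.05
position: [0.7033, -0.0091, 0.1227]
ee_rot: [0.693, -0.143, 0.144, -0.692]
wrist_force: [1.0, -0.3, 0.5]
grip_width: 0.999
time: 16.3
position: [0.6986, -0.007, 0.1245]
ee_rot: [-0.693, 0.143, -0.143, 0.693]
wrist_force: [-0.0, 0.3, 0.7]
grip_width: 0.999
[ 0.6986139  -0.00702901  0.12448621]
```

View pics/w16.png

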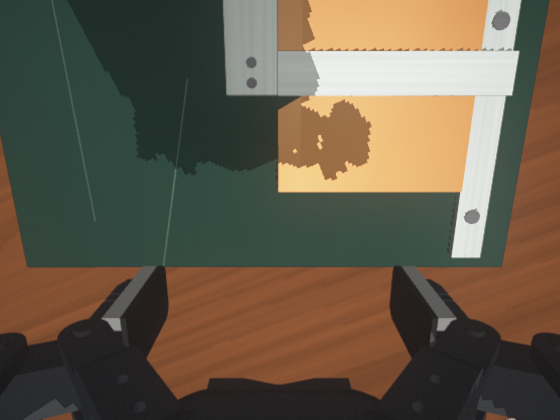

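View pics/w16n.png

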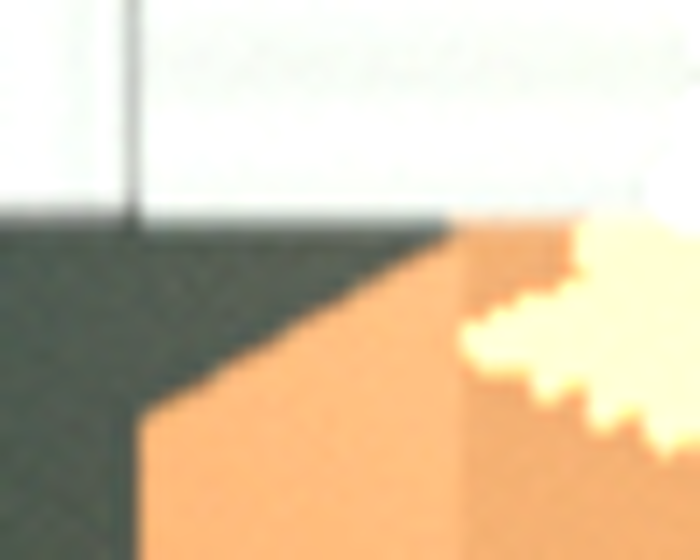

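The blade edge is at row 216 in the crop and the nick mouth corner at (140,412). That puts it within about 0.35 mm of the V point. Now I retreat for an overall check.

```bash
python3 -m handwheel '[0,0,0,0,0,0.05,1, 0,0,0,0,0,0.1,1, 0,0,0,-0.05,0.01,0.15,1, 0,0,0,-0.1,0.03,0.15,1, 0,0,0,-0.15,0.05,0.15,1, 0,0,0,-0.2,0.08,0.15,1, 0,0,0,-0.2,0.08,0.15,1, 0,0,0,-0.2,0.08,0.15,1, 0,0,0,-0.2,0.08,0.15,1]'
python3 m2.py w17
python3 - <<'E'
from plan import *
im,K,C,s=cam("top");cv2.imwrite("pics/t17.png",cv2.resize(im[70:250,170:450,::-1],None,fx=2.8,fy=2.8,interpolation=cv2.INTER_CUBIC))
E
```

```text
time: 17.1
position: [0.5793, 0.0408, 0.2151]
ee_rot: [-0.692, 0.142, -0.143, 0.693]
wrist_force: [0.9, -0.8, -0.4]
grip_width: 0.999
[0.57933997 0.04079807 0.21506496]
```

View pics/w17.png

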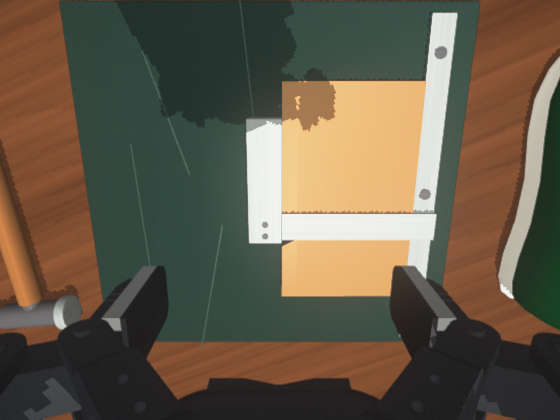

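View pics/t17.png

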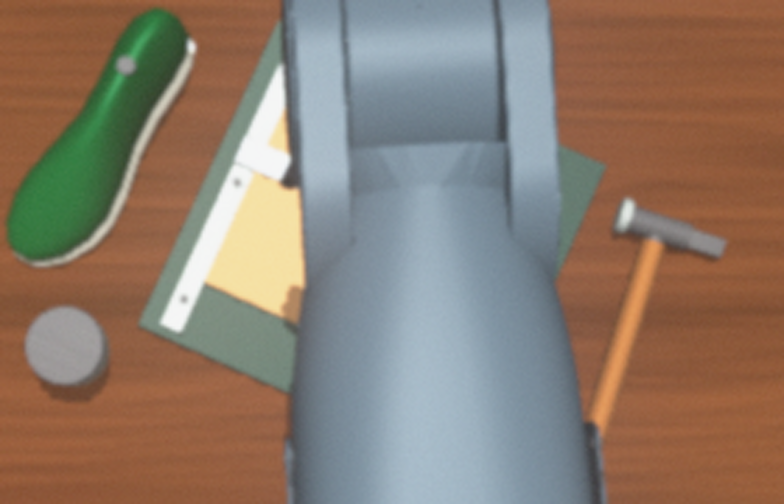

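```bash
python3 - <<'E'
from plan import *
D=np.load("w17.npz");im,K,C=D["im"],D["K"],D["C"]
sv=np.array([-sx[1],sx[0]]);L={}
for n,a,b,z in [("strip",(432,18),(427,76),.015),("back",(426,86),(416,185),.017),("f",(282,250),(282,292),.017),("fL",(282,85),(282,112),.017),("sin",(282,130),(282,205),.03),("sback",(247,125),(249,238),.03),("bo",(300,241),(425,239),.02125),("pR",(286,296),(390,296),.017),("pL",(286,81),(420,81),.017),("bend",(433,236),(435,217),.02125)]:
    L[n]=line(im,K,C,a,b,z,w=4);l=L[n];print(n,yaw(l).round(2),"x",((l-S0)@sx*1e3).round(2),"y",((l-S0)@sv*1e3).round(2))
E
```

```text
edge n=40 med res 0.20
strip -23.37 x [ 0.   -0.04] y [293.91 249.92]
  edge n=40 med res 0.15
back -23.34 x [-0.04 -0.1 ] y [241.85 157.04]
  edge n=40 med res 0.24
f -23.15 x [-119.76 -119.64] y [93.85 49.54]
  edge n=40 med res 0.25
fL -23.13 x [-120.18 -120.11] y [242.52 220.6 ]
  edge n=40 med res 0.23
sin -23.08 x [-120.21 -119.95] y [206.68 141.96]
  edge n=40 med res 0.29
sback -23.31 x [-149.84 -149.84] y [210.69 111.01]
  edge n=37 med res 0.12
bo 66.74 x [-102.73   12.79] y [106.2  106.31]
  edge n=40 med res 0.23
pR 67.74 x [-115.21  -13.37] y [44.22 46.08]
  edge n=40 med res 0.24
pL 66.74 x [-116.44   -5.  ] y [246.07 246.18]
  edge n=40 med res 0.24
bend 157.53 x [20.24 19.97] y [109.67 128.09]
```

```bash
python3 -c "
from cell import env
print(env.observe()['wrist_force']); print(env.job_done())"
```

```text
[ 0.55684393 -0.47403389  0.59226658]
the job is handed in; nothing more can be done
None
```

I handed the job in after about 17 s of the 72 s; the panel is home and the square is set to it. The robot was clear of everything, with the jaws open.

I gripped the steel square by its stock and used it to push the small tan panel against the strip. I pressed until the force rose to 21 N with no further motion. I then let go, looked, regripped and moved the square about 0.5 mm along the panel edge, because its blade was off the nick. I pressed it back to the panel and let go.

**Last checks from the wrist camera:**

| What | Measured |
|---|---|
| Panel back edge to strip face | within 0.1 mm, parallel within about 0.05° |
| Stock inner face and panel front edge | both about 120 mm from the strip, within about 0.3 mm of each other and parallel within about 0.2° |
| Blade's outer edge to V point | about 0.1 mm off measured from the panel's +y end, about 0.35 mm off in the close crop |

**Disagreement:** the panel's -y end edge read about 1° off true in two views. The +y end and the long edges did not, so I left that fit out.

**Bystanders:** the last, the hammer and the tin look unmoved in the top view. I compared that by eye only.

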